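Weigh the reagent bottle from behind the sample bottles

TASK

The small white bottle at the back of the grey storage tray has to go on the balance, but the mint-capped, the red-capped and the brown bottle stand round it in the way. Move these three onto the blue mat first, then stand the white bottle upright in the middle of the balance's pan, and only after that put each of the three back on the very place of the tray where it stood at the start. Keep the bottles upright and leave the conical flask where it is.

Things in the scene. Friction and masses are not known exactly. Their poses are not given: they have to be found in the camera images.
- mint_bottle: tall clear plastic bottle with a mint-green cap, 65 mm diameter to 172 mm height, then a neck and cap taken as 29 mm diameter from 172 to 229 mm height (total height), about 0.5 kg. Origin: centre of the underside, z up. Take it by neck and cap. It starts on the tray's left or right place; which one varies.
- red_bottle: tall clear plastic bottle with a red cap, otherwise the same size, shape and mass as the mint-capped one (65 mm diameter to 172 mm, neck and cap 29 mm diameter from 172 to 229 mm). Origin: centre of the underside, z up. It starts on the tray's left or right place; which one varies.
- amber_bottle: brown (amber) bottle with a black cap and a blank white band: 58 mm diameter to 85 mm height, shoulder narrowing to a neck of 25 mm diameter at 105 mm, cap 31 mm diameter from 111 to 138 mm height (total height), about 0.3 kg. Origin: centre of the underside, z up. Take it by the cap. It starts on the tray's front place.
- white_bottle: short white plastic bottle with a white screw cap: body 49 mm diameter to 70 mm height, cap 39 mm diameter from 68 to 84 mm height (total), about 0.09 kg. Origin: centre of the underside, z up. It starts on the back place of the tray, about 70 mm centre to centre from each of the other three bottles.
- storage_tray: grey tray, 160 x 230 mm, fixed; its floor, 5 mm above the table, has four white round pads (flush), its rim is 10 mm high. Origin: centre of its underside; x points away from the robot, to the back of the tray, y to the left (yaw varies). Pad centres (x, y) in mm: back pad of the white bottle (45, 0); left place (26, 70), right place (26, -70), front place (-22, 0).
- parking_mat: blue mat on the table, fixed, 120 mm along its x, 250 mm along its y, 3 mm thick, to one side of the tray (left or right varies). Origin: centre of its underside. It has room for the three bottles in a row along y, for instance at y = -80, 0 and +80 mm.
- balance: white bench balance, fixed, 165 x 140 mm and 34 mm high, with a round steel pan of 104 mm diameter on top, whose upper face is 45 mm above the table and does not move. On the side of the tray where the mat is not. Origin: on the table straight below the centre of the pan; x points away from the robot (yaw varies); the housing reaches from x = -105 to +61 mm.
- flask: conical flask of clear glass, 88 mm wide, 110 mm high, behind the left side of the working area; bystander. Origin: centre of the underside.

How it is judged:
On the way, in this order (a step that is already met when the one before it is completed fails the run):
1. all three bottles stand upright on the blue mat (centres within its outline), let go, the white bottle not yet moved (x of mint_bottle in the frame of parking_mat between -0.06 and 0.06 m and y of mint_bottle in the frame of parking_mat between -0.125 and 0.125 m and height (world z) of mint_bottle between -0.005 and 0.01 m and angle between each of mint_bottle, red_bottle, amber_bottle's own z axis and vertical below 0.1 rad and x of red_bottle in the frame of parking_mat between -0.06 and 0.06 m and y of red_bottle in the frame of parking_mat between -0.125 and 0.125 m and height (world z) of red_bottle between -0.005 and 0.01 m and x of amber_bottle in the frame of parking_mat between -0.06 and 0.06 m and y of amber_bottle in the frame of parking_mat between -0.125 and 0.125 m and height (world z) of amber_bottle between -0.005 and 0.01 m and contact force between the fingers and mint_bottle below 0.2 N and contact force between the fingers and red_bottle below 0.2 N and contact force between the fingers and amber_bottle below 0.2 N and distance of white_bottle from where it was at the start of the episode below 0.03 m), for 0.2 s.
2. the white bottle stands upright on the pan, within 15 mm of its centre, let go, the three bottles still on the mat (horizontal distance between white_bottle and balance below 0.015 m and z of white_bottle in the frame of balance between 0.04 and 0.05 m and angle between each of white_bottle, mint_bottle, red_bottle, amber_bottle's own z axis and vertical below 0.1 rad and x of mint_bottle in the frame of parking_mat between -0.06 and 0.06 m and y of mint_bottle in the frame of parking_mat between -0.125 and 0.125 m and height (world z) of mint_bottle between -0.005 and 0.01 m and x of red_bottle in the frame of parking_mat between -0.06 and 0.06 m and y of red_bottle in the frame of parking_mat between -0.125 and 0.125 m and height (world z) of red_bottle between -0.005 and 0.01 m and x of amber_bottle in the frame of parking_mat between -0.06 and 0.06 m and y of amber_bottle in the frame of parking_mat between -0.125 and 0.125 m and height (world z) of amber_bottle between -0.005 and 0.01 m and contact force between the fingers and white_bottle below 0.2 N), for 0.2 s.
3. each of the three bottles stands upright again within 15 mm of where it stood at the start, the white bottle on the pan (distance of each of mint_bottle, red_bottle, amber_bottle from where it was at the start of the episode below 0.015 m and angle between each of mint_bottle, red_bottle, amber_bottle, white_bottle's own z axis and vertical below 0.1 rad and horizontal distance between white_bottle and balance below 0.015 m and z of white_bottle in the frame of balance between 0.04 and 0.05 m), for 0.2 s.
At the end, for the whole second after the job is handed in: The mint-capped, the red-capped and the brown bottle each stand upright within 15 mm of where it stood at the start, and the white bottle stands upright on the balance's pan, within 15 mm of its centre; all released and at rest (all of step 3 and linear speed of each of mint_bottle, red_bottle, amber_bottle, white_bottle below 0.02 m/s); the robot touches nothing.
It fails at once if a bottle is tipped over (more than 0.6 rad) (angle between any of mint_bottle, red_bottle, amber_bottle, white_bottle's own z axis and vertical above 0.6 rad).
It fails at once if the flask is shoved more than 25 mm (distance of flask from where it was at the start of the episode above 0.025 m).
It also fails if it takes over 144 s, if anything falls off the work surface, if the arm or the gripper's body presses on something with over 40 N, if the wrist force passes 120 N, or if a joint passes its speed limit or range.

ROBOT

A 6-joint arm with a two-finger parallel gripper is mounted at the origin on a cart in front of the work surface, level with it; the furniture and walls round the work are solid. World frame = base frame: x ahead of the robot, y to its left, z up, the work surface at z = 0. Lengths are in m, angles in rad, forces in N, time in s.
With the tool pointing down it reaches from about 0.35 to 0.775 m from the base axis. Payload 5.5 kg.
Tool frame: the origin (TCP) lies where the fingers leave the gripper's body, on its centre line; the fingertips stand env.tip_reach ahead of it and the grasp point (between the pads) lies 54 mm ahead of it (env.tip_reach is the distance from the TCP to the fingertips, in m); z points along the fingers, y is the line along which they close (so a half turn about z gives the same grasp; the last joint's range is limited). The gripper opens to 85 mm and grips with 20 to 120 N. Pads are 22 mm wide; open, the fingers measure 114 mm over their backs; the gripper's body (76 mm by 85 mm) begins 54 mm behind the grasp point. The pads swing forward as they close: fully open they stand 13 mm farther back than shut.
Start: joints at [-0.14, 0.313, 0.046, 1.304, 0, 1.431], TCP at [0.575, -0, 0.304] pointing down, gripper open.
Joint ranges: [-2.76, 2.76], [-0.86, 1.69], [-1.03, 1.26], [-2.2, 2.34], [-1.47, 1.5], [-3.14, 3.14]. Speed limits (rad/s): [2.57, 2.57, 3.14, 3.14, 3.14, 3.14].

INTERFACE

Orientations are given as a unit quaternion [w, x, y, z].
In Python, from workcell import status, optics, hand_in, env gives the robot as it stands.
- The arm moves only by the shell command python3 -m handwheel 'ROWS' [FORCE]. ROWS is a JSON object whose one key "deltas" holds a list of rows, each a list of 5 numbers: the opening, from -1 (shut) to 1 (fully open), then the shift along the tool's x, y, z in units of 40 mm (1.0 is 40 mm), then the turn about the tool's z in units of 10 degrees (1.0 is 10 degrees). In form: {"deltas": [[jaw, x, y, z, roll], ...]}. A call has 1 to 20 rows; each row shifts and turns the commanded pose from where the row before left it, along the tool's axes as they then stand; what a row does not reach is not made up. A row lasts 1/8 s, in which the tool goes at most 62.5 mm and 10.7 degrees, less where a joint would pass 70% of its speed; a pose out of reach is approached as far as the arm can. A call is refused whole if a number of a shift passes 1 or a number of a turn 1, either way. A call with a gripper value outside its range is refused whole. The fingers move at their own pace and stop on an object; FORCE is the grip in N (left out, the last holds). Time passes only in rows, so rows that do not move let the fingers close. It gives the time, the measured TCP pose, the force, the opening and the grip force at its end, in the units of the state.
- status.get_state(): the state, without advancing time (a new reading comes with each control period).
- optics.read_camera(name): name is "scene" or "side" or "wrist"; returns a dict with "frame" (400x640x3 uint8, red, green, blue), "depth" (400x640 float32, m along the optical axis (not along the pixel's ray), 0 where there is no reading), "vfov" (degrees; the focal length in pixels is half the picture's height over the tangent of half this angle, whatever the lens; pixels are square), "cx", "cy" (the principal point, pixels), "k1" (the pictures are not rectified: a ray, as slopes to the right and down, at radius r is drawn at 1 + k1 r^2 times it, then the intrinsics apply), "origin" and "attitude" of the camera in the world. Camera axes: x right, y down, z forward; pixel columns grow to the right and rows downward; lengths in m; the calibration is good to about 2 mm. A picture is of the moment at which its call begins.
- hand_in(): hands the job in; it is judged then, once.
The state is a dict: "clock": time; "joint_pos": joint angles; "qvel": joint speeds; "tau": joint torques, N m; "tcp_pos": TCP position; "orientation": TCP orientation; "wrist_force": force on the tool from outside, world axes, zero at the start; "ft_torque": the same for the moment, N m; "finger_gap": finger opening in m; "grip_force": force on a finger pad.
Only numpy, scipy, OpenCV 4.12 (cv2) and the standard library are available. Lean on these libraries where they do the work, as an engineer would, in place of code of your own. Each camera call takes 0.05 s, during which the arm holds its last target. There are 200 camera calls.

## Working session

There is one attempt and no reset: what is moved stays moved. The work goes in short steps, Python scripts to look and compute and a shell command to move; the robot and the scene stay as the last step left them, time stands still between calls to the robot, and variables do not carry over. Pictures are saved under pics/ and viewed, at most 14 in all, crops included, and the job is handed in when it is done.

```bash
mkdir -p pics; ls; cat > h.py <<'E'
import numpy as np, cv2
from workcell import status, optics, env
from scipy.spatial.transform import Rotation as R
def att(c):
    a=np.array(c['attitude'],float)
    return a.reshape(3,3) if a.size==9 else R.from_quat([a[1],a[2],a[3],a[0]]).as_matrix()
def rays(c,uv):
    f=200/np.tan(np.radians(c['vfov'])/2); uv=np.atleast_2d(uv).astype(float)
    K=np.array([[f,0,c['cx']],[0,f,c['cy']],[0,0,1]])
    s=cv2.undistortPoints(uv.reshape(-1,1,2),K,np.array([c['k1'],0,0,0,0.])).reshape(-1,2)
    return np.c_[s,np.ones(len(s))]
def plane(c,uv,z):
    d=rays(c,uv)@att(c).T; o=np.array(c['origin']); t=(z-o[2])/d[:,2]
    return o+t[:,None]*d
def cloud(c):
    v,u=np.mgrid[0:400,0:640]
    r=rays(c,np.c_[u.ravel(),v.ravel()])*c['depth'].reshape(-1,1)
    return (r@att(c).T+np.array(c['origin'])).reshape(400,640,3)
def save(c,n): cv2.imwrite('pics/'+n,c['frame'][:,:,::-1])
E
python3 - <<'E'
from h import *
import pickle
s=status.get_state(); print(s, env.tip_reach)
for n in ['scene','side']:
    c=optics.read_camera(n); save(c,n+'0.png'); pickle.dump(c,open(n+'0.pkl','wb'))
    print(n,c['vfov'],c['cx'],c['cy'],c['k1'],c['origin'],c['attitude'])
E
```

```text
pics
{'clock': 0.0, 'joint_pos': array([-1.39606190e-01,  3.13967447e-01,  4.49767420e-02,  1.30362174e+00,
       -2.34514134e-05,  1.43119018e+00]), 'qvel': array([-3.81627165e-04,  1.51472476e-03, -1.29682546e-05, -5.00621915e-04,
       -1.73930335e-03, -6.65768339e-04]), 'tau': array([-2.90074182e-03, -4.80629075e+01,  2.98531097e+01,  1.95313990e-02,
       -3.83516899e-04, -4.27451073e-05]), 'tcp_pos': array([5.74608296e-01, 3.64646569e-05, 3.03026603e-01]), 'orientation': array([-7.18141932e-04,  7.07106499e-01,  7.07106480e-01, -5.55863869e-04]), 'wrist_force': array([-0.34796388, -0.07335437,  0.47996227]), 'ft_torque': array([-0.00947996, -0.04385278, -0.03748925]), 'grip_force': 0.0, 'finger_gap': 0.08555295320899646} 0.0726
scene 42.99478881808055 318.98696598936203 199.6779599385972 -0.13556330751719714 [-0.35780573  0.65122798  0.66328046] [ 0.22674219 -0.38528063  0.77464421 -0.44729539]
side 51.00486137144975 316.6737190451308 200.75829543417342 -0.10705682084361816 [-0.4644667   0.12987381  0.68975502] [ 0.31118227 -0.57912766  0.65759073 -0.36790105]
```

View pics/scene0.png

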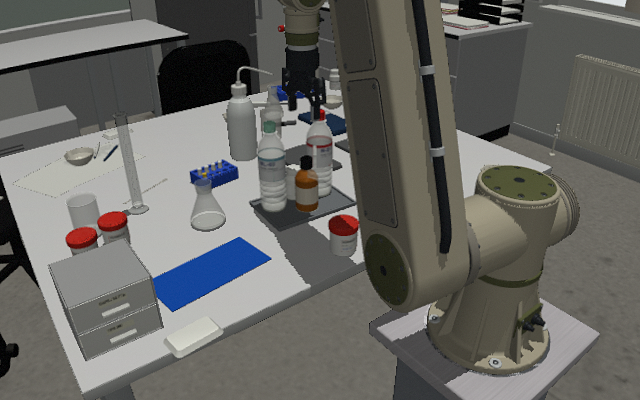

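View pics/side0.png

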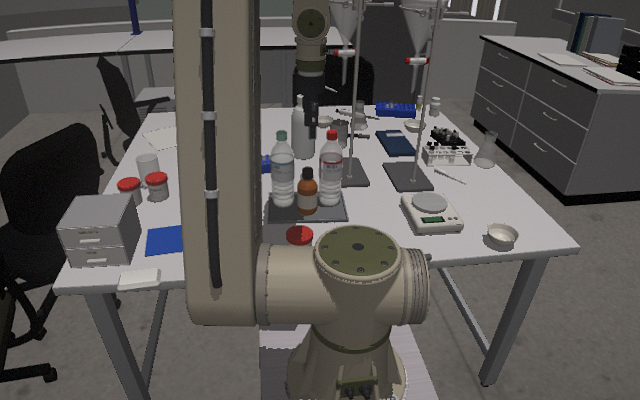

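The scene view shows mint at the left place (272,130), red at the right (322,118), amber in front (306,165) and the mat at the left (210,272). The side view shows the balance pan at the right (430,202). Next I measure these.

```bash
cat > m.py <<'E'
from h import *
import pickle
S=pickle.load(open('scene0.pkl','rb')); D=pickle.load(open('side0.pkl','rb'))
def hsv(c): return cv2.cvtColor(c['frame'],cv2.COLOR_RGB2HSV)
def comp(mask,seed):
    n,l=cv2.connectedComponents(mask.astype(np.uint8)); k=l[seed[1],seed[0]]
    if k==0:
        ys,xs=np.nonzero(mask); i=np.argmin((xs-seed[0])**2+(ys-seed[1])**2); k=l[ys[i],xs[i]]
    return l==k
for nm,c,seeds in [('scene',S,dict(mint=(270,128),red=(322,117),amber=(306,162),mat=(210,272))),('side',D,dict(mint=(282,136),red=(331,136),amber=(307,174),mat=(165,240),pan=(430,200)))]:
    h=hsv(c).astype(int);P=cloud(c);H,Sa,V=h[...,0],h[...,1],h[...,2]
    ms=dict(mint=(H>65)&(H<90)&(Sa>50),red=((H<8)|(H>172))&(Sa>120),amber=(V<60),mat=(H>100)&(H<125)&(Sa>150),
     pan=(np.abs(P[...,2]-.045)<.006))
    for k,sd in seeds.items():
        m=comp(ms[k],sd); ys,xs=np.nonzero(m); p=P[m]; q=np.percentile(p,[5,50,95],axis=0)
        print(nm,k,m.sum(),'uv',xs.min(),xs.max(),ys.min(),ys.max(),q.round(3).tolist())
        if k=='mat':
            w=plane(c,np.c_[xs,ys],.003)[:,:2].astype(np.float32); print('  rect',cv2.minAreaRect(w))
        elif k=='pan':
            w=plane(c,np.c_[xs,ys],.045)[:,:2].astype(np.float32)
            print('  pan',cv2.minEnclosingCircle(w),w.mean(0), cv2.minAreaRect(w))
        else:
            z=dict(mint=.005+.215,red=.005+.215,amber=.005+.1245)[k]
            print('  axis',plane(c,[[(xs.min()+xs.max())/2,(ys.min()+ys.max())/2]],z).round(4), 'zplane',z)
    # tray by height & grey
c=optics.read_camera('wrist'); save(c,'wrist0.png'); pickle.dump(c,open('wrist0.pkl','wb')); print(c['origin'],c['vfov'])
big=np.hstack([cv2.resize(S['frame'][90:230,230:380],None,fx=2.6,fy=2.6),cv2.resize(D['frame'][115:255,255:405],None,fx=2.6,fy=2.6)])
cv2.imwrite('pics/crop0.png',big[:,:,::-1])
E
python3 m.py
```

```text
scene mint 122 uv 263 274 121 132 [[0.595, 0.068, 0.214], [0.602, 0.08, 0.226], [0.617, 0.09, 0.232]]
  axis [[0.614  0.0747 0.22  ]] zplane 0.22
scene red 56 uv 319 324 109 120 [[0.585, -0.167, 0.164], [0.591, -0.066, 0.223], [0.719, -0.057, 0.232]]
  axis [[ 0.6013 -0.0728  0.22  ]] zplane 0.22
scene amber 157 uv 300 311 155 169 [[0.543, -0.0, 0.117], [0.549, 0.014, 0.134], [0.566, 0.024, 0.143]]
  axis [[0.5571 0.0099 0.1295]] zplane 0.1295
scene mat 3895 uv 153 270 237 311 [[0.411, 0.22, -0.001], [0.464, 0.338, 0.002], [0.523, 0.438, 0.004]]
  rect ((0.4679473340511322, 0.33065950870513916), (0.11993050575256348, 0.24850276112556458), 7.267567157745361)
side mint 76 uv 277 286 131 140 [[0.594, 0.064, 0.215], [0.599, 0.074, 0.228], [0.615, 0.086, 0.233]]
  axis [[0.6137 0.0729 0.22  ]] zplane 0.22
side red 96 uv 327 336 129 139 [[0.583, -0.076, 0.215], [0.59, -0.064, 0.228], [0.604, -0.052, 0.235]]
  axis [[ 0.6103 -0.0672  0.22  ]] zplane 0.22
side amber 121 uv 302 312 167 179 [[0.541, -0.005, 0.118], [0.546, 0.009, 0.134], [0.558, 0.02, 0.144]]
  axis [[0.5552 0.008  0.1295]] zplane 0.1295
side mat 924 uv 145 182 225 256 [[0.403, 0.362, 0.001], [0.454, 0.405, 0.003], [0.511, 0.446, 0.006]]
  rect ((0.4589868485927582, 0.4043808877468109), (0.11891248822212219, 0.09439761191606522), 7.471698760986328)
side pan 540 uv 412 447 192 211 [[0.461, -0.388, 0.042], [0.503, -0.345, 0.045], [0.547, -0.305, 0.047]]
  pan ((0.5043007135391235, -0.3451373875141144), 0.0536704957485199) [ 0.5030671 -0.345345 ] ((0.502932608127594, -0.345813125371933), (0.10205534845590591, 0.10308972746133804), 83.93342590332031)
[0.5744341  0.07156747 0.37363705] 65.3172597251372
```

View pics/wrist0.png

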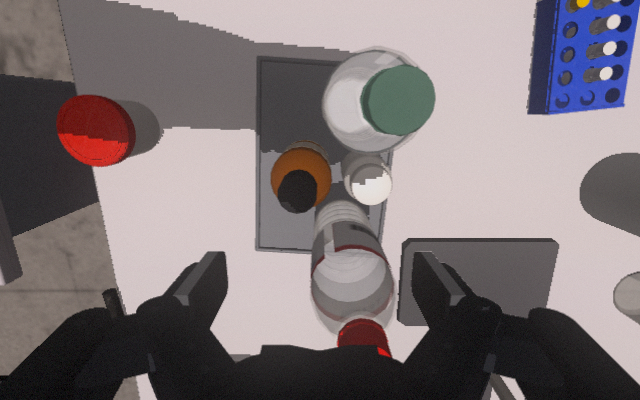

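View pics/crop0.png

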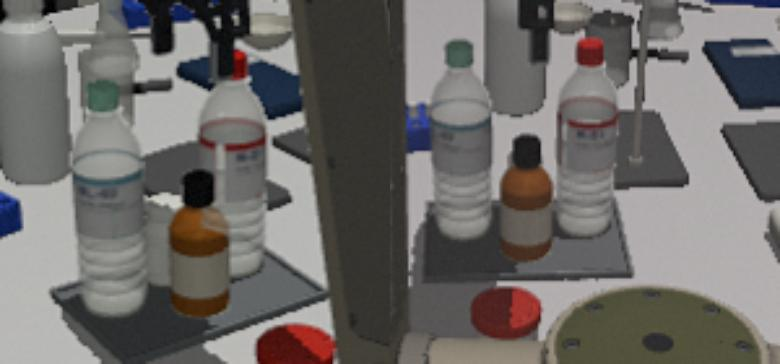

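The wrist view shows the mint cap (398,100), the amber cap (297,190), the white cap (371,184), the tray's near edge (257,56)–(256,248) and the red cap at the bottom (362,340). I cross-check positions from these.

```bash
cat > w.py <<'E'
from h import *
import pickle
c=pickle.load(open('wrist0.pkl','rb'));P=cloud(c)
h=cv2.cvtColor(c['frame'],cv2.COLOR_RGB2HSV).astype(int);H,Sa,V=h[...,0],h[...,1],h[...,2]
def circ(m,z,n):
    ys,xs=np.nonzero(m); w=plane(c,np.c_[xs,ys],z)[:,:2].astype(np.float32); (x,y),r=cv2.minEnclosingCircle(w); print(n,m.sum(),round(x,4),round(y,4),'d',round(2000*r),'mean',w.mean(0))
roi=np.zeros((400,640),bool)
def R_(a,b,e,f): m=roi.copy(); m[e:f,a:b]=1; return m
Z=P[...,2]
for n,r,z in [('mint',R_(340,450,50,150),.234),('amber',R_(260,340,150,230),.143),('white',R_(335,400,150,220),.089),('red',R_(330,395,310,356),.234)]:
    circ(r&(abs(Z-z)<.005),z,n)
print('tray near',plane(c,[[258,57],[256,247],[383,248]],.010).round(4))
print('depth table',np.median(Z[300:340,540:600]),np.median(Z[350:390,160:170]))
for n in ['scene','side']:
    d=pickle.load(open(n+'0.pkl','rb'));Q=cloud(d)
    m=(Q[...,2]>.006)&(Q[...,2]<.5)&(Q[...,0]>.35)&(Q[...,0]<.95)&(abs(Q[...,1])<.6)
    # occupancy max height grid 4cm
    g={}
    for p in Q[m]: k=(int(p[0]//.04),int(p[1]//.04)); g.setdefault(k,[]).append(p[2])
    print(n); 
    for i in range(8,24): print('%.2f'%(i*.04),' '.join('%3d'%(1000*np.percentile(g[(i,j)],90)) if len(g.get((i,j),[]))>3 else '  .' for j in range(14,-16,-1)))
E
python3 w.py
```

```text
mint 3841 0.6088 0.0747 d 30 mean [0.6089094  0.07492129]
amber 1204 0.5566 0.0088 d 31 mean [0.55650437 0.00881732]
white 1369 0.6137 -0.0072 d 65 mean [0.6220553  0.00205206]
red 290 0.6013 -0.0538 d 25 mean [ 0.6029606  -0.05066349]
tray near [[ 0.5084  0.1243  0.01  ]
 [ 0.4936 -0.0975  0.01  ]
 [ 0.655  -0.0988  0.01  ]]
depth table 0.010881258389310255 0.314801040045281
scene
0.32  88  88   .   .   .   .   .   .   .   .   .   .  70  73  73   .   .   .   .   .   .   .   .   .   .   .   .   .   .   .
0.36 124 124 123 123   .   .   .   .   .   .   .   .  71  73  74   .   .   .   .   .   .   .   .   .   .   .  35  33  33   .
0.40 125 125 125 124   .   .   .   .   .   .   .   .   .   .   .   .   .   .   .   .   .   .   .   .   .   .   .   .   .   .
0.44 125 125 124 125   .   .   .   .   .   .   .   .   .   .   .   .   .   .   .   .   .   .   .   .   .   .   .   .   .   .
0.48 125 125 125 125   .   .   .   .   .   .   .   9  10   9 340 341   9  10   .   .   .   .   .   .   .   .   .   .   .   .
0.52   .   .   .   .   .   .   .   .   .   .   .  10   7  55 471 478   6   9   .   .   .  
[... 2589 characters left out ...]
  .   .   .   .   .   .   . 457  12  12   . 494 492 486  12  12  11   .   .
0.76   .  98   .  96   .   .   .   .   .   .   .   .   .   .   .   .   . 498 495  14  12   . 491 441 412  13  43  46  45  46
0.80   .  96  96  98   .   .   .   .   .   .   .  39  35   .   .   .   . 494 458 466  14   .  12  12  12   9  63  46  68  45
0.84   .   .   .   .   .   .   .   .   .   .   .  52  49   .   .   .   .   .  13  13  13   .   .   .  19   .  66  67  67  67
0.88   .   .   .   .   .   .   .   .   .   .   .   .   .   . 170 189 143   .   .   .   .   .   .  20  19  19   .   .   .   .
0.92   .   .   .   .   .   .   .   .   .   .   .   .   .   . 209 231   . 258 247   .   .   .   .  19  20  20   .   .   .  43
```

```bash
python3 -m handwheel '{"deltas": [[0.4,0.22,-0.46,0,0],[0.4,0,0,0.5,0],[0.4,0,0,0.6,0],[0.4,0,0,0.6,0],[0.4,0,0,0.6,0],[0.4,0,0,0.4,0],[0.4,0,0,0.25,0],[0.4,0,0,0,0],[0.4,0,0,0,0]]}' 40; python3 - <<'E'
from h import *
c=optics.read_camera('side'); save(c,'side1.png')
cv2.imwrite('pics/side1c.png',cv2.resize(c['frame'][90:240,230:430],None,fx=3,fy=3)[:,:,::-1])
E
```

```text
clock: 1.27
tcp_pos: [0.5571, 0.0087, 0.1867]
orientation: [0.001, 0.707, 0.707, 0.0]
wrist_force: [-0.1, 0.2, 0.2]
finger_gap: 0.0597
grip_force: 0.0
```

View pics/side1c.png

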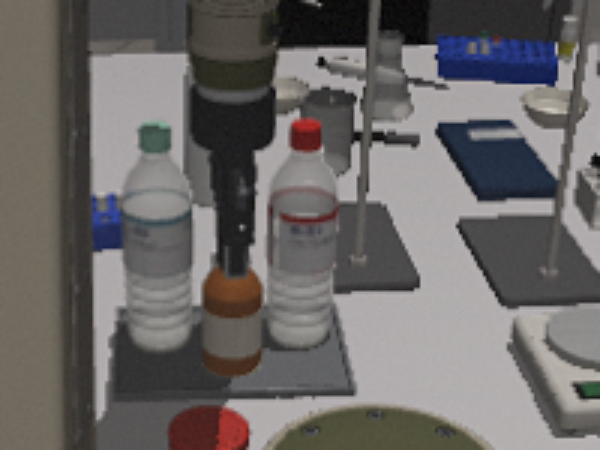

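The gripper stands centred over the amber cap at (235,255) and clear of both tall bottles.

```bash
python3 -m handwheel '{"deltas": [[-1,0,0,0,0],[-1,0,0,0,0],[-1,0,0,0,0],[-1,0,0,0,0],[-1,0,0,0,0],[-1,0,0,-0.2,0],[-1,0,0,-0.4,0],[-1,0,0,-0.5,0],[-1,0,0,-0.4,0],[-1,0,-0.2,0,0],[-1,0,-0.4,0,0],[-1,0,-0.6,0,0],[-1,0,-0.6,0,0],[-1,0,-0.4,0,0],[-1,0,-0.28,0,0],[-1,0,0,0,0]]}' 40
python3 -m handwheel '{"deltas": [[-1,0.3,0,0,0],[-1,0.5,0,0,0],[-1,0.7,0,0,0],[-1,0.8,0,0,0],[-1,0.8,0,0,0],[-1,0.8,0,0,0],[-1,0.8,0,0,0],[-1,0.8,0,0,0],[-1,0.8,0,0,0],[-1,0.8,0,0,0],[-1,0.8,0,0,0],[-1,0.7,0,0,0],[-1,0.6,0,0,0],[-1,0.4,0,0,0],[-1,0.23,0,0,0],[-1,0,0,0,0],[-1,0,0,0,0]]}'
python3 - <<'E'
from h import *
c=optics.read_camera('scene'); save(c,'scene2.png')
E
```

```text
clock: 3.32
tcp_pos: [0.457, 0.0088, 0.246]
orientation: [0.0, 0.707, 0.707, 0.0]
wrist_force: [0.0, -0.3, -2.9]
finger_gap: 0.03
grip_force: 40.1
clock: 5.45
tcp_pos: [0.4575, 0.4014, 0.2459]
orientation: [0.0, 0.707, 0.707, -0.0]
wrist_force: [0.1, 0.6, -2.9]
finger_gap: 0.0301
grip_force: 40.1
```

View pics/scene2.png

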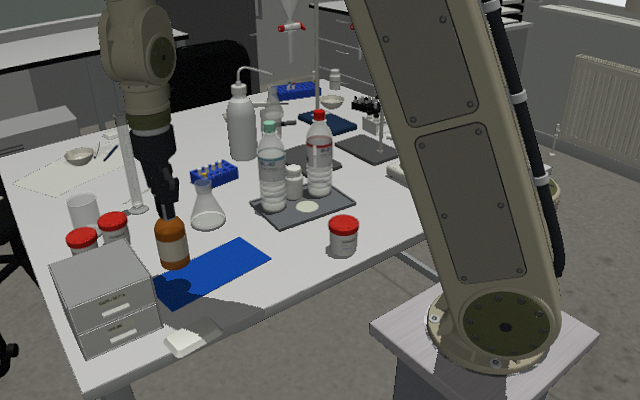

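The amber bottle hangs upright over the outer end of the mat (172,245). I lower it, release, and move over the mint bottle.

```bash
python3 -m handwheel '{"deltas": [[-1,0,0,0.4,0],[-1,0,0,0.5,0],[-1,0,0,0.4,0],[-1,0,0,0.15,0],[-1,0,0,0.08,0],[-1,0,0,0,0],[0.4,0,0,0,0],[0.4,0,0,0,0],[0.4,0,0,0,0],[0.4,0,0,-0.2,0],[0.4,0,0,-0.6,0],[0.4,0,0,-1,0],[0.4,0,0,-1,0],[0.4,0,0,-0.7,0]]}'
python3 -m handwheel '{"deltas": [[0.2,-0.4,0.2,0,0],[0.2,-0.8,0.4,0,0],[0.2,-0.8,0.4,0,0],[0.2,-0.8,0.4,0,0],[0.2,-0.8,0.4,0,0],[0.2,-0.8,0.4,0,0],[0.2,-0.8,0.4,0,0],[0.2,-0.8,0.4,0,0],[0.2,-0.8,0.4,0,0],[0.2,-0.8,0.3,0,0],[0.2,-0.55,0.09,0,0],[0.2,0,0,0,0],[0.2,0,0,0,0],[0.2,0,0,0,0]]}'
python3 - <<'E'
from h import *
c=optics.read_camera('wrist'); save(c,'wrist3.png')
c=optics.read_camera('scene'); save(c,'scene3.png')
E
```

```text
clock: 7.25
tcp_pos: [0.4577, 0.4022, 0.3276]
orientation: [0.0, 0.707, 0.707, 0.001]
wrist_force: [-0.1, -0.1, 0.6]
finger_gap: 0.0603
grip_force: 0.0
clock: 9.0
tcp_pos: [0.6087, 0.077, 0.3248]
orientation: [-0.0, 0.707, 0.708, 0.0]
wrist_force: [-0.7, -0.3, 0.3]
finger_gap: 0.0513
grip_force: 0.0
```

View pics/scene3.png

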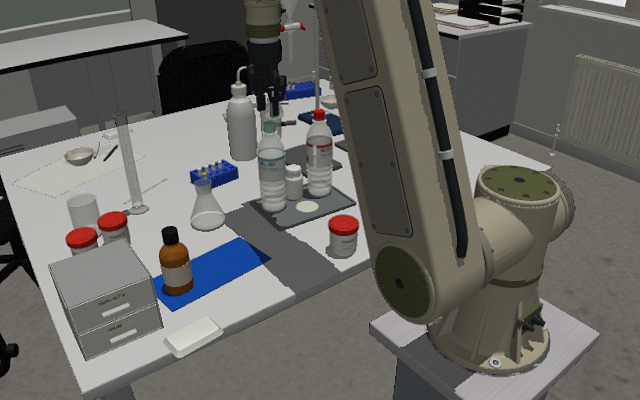

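The amber bottle stands on the mat at (175,265), and the gripper hovers over the mint cap (270,110).

```bash
python3 -m handwheel '{"deltas": [[0.2,-0.04,0,0.4,0],[0.2,0,0,0.5,0],[0.2,0,0,0.4,0],[0.2,0,0,0.2,0],[0.2,0,0,0,0],[-1,0,0,0,0],[-1,0,0,0,0],[-1,0,0,0,0],[-1,0,0,0,0],[-1,0,0,0,0],[-1,0,0,0,0]]}' 60
python3 -m handwheel '{"deltas": [[-1,0,0,-0.2,0],[-1,0,0,-0.4,0],[-1,0,0,-0.6,0],[-1,0,0,-0.6,0],[-1,0,0,-0.5,0],[-1,0,0,-0.2,0],[-1,0,0,0,0]]}'
```

```text
clock: 10.48
tcp_pos: [0.6096, 0.0744, 0.2658]
orientation: [0.001, 0.707, 0.707, 0.001]
wrist_force: [0.4, 0.5, 5.5]
finger_gap: 0.028
grip_force: 60.0
clock: 11.35
tcp_pos: [0.6091, 0.0744, 0.365]
orientation: [0.0, 0.707, 0.707, 0.0]
wrist_force: [-0.1, 0.7, -5.8]
finger_gap: 0.0281
grip_force: 59.9
```

```bash
python3 -m handwheel '{"deltas": [[-1,0.2,-0.1,0,0],[-1,0.4,-0.22,0,0],[-1,0.6,-0.34,0,0],[-1,0.7,-0.4,0,0],[-1,0.7,-0.4,0,0],[-1,0.7,-0.4,0,0],[-1,0.7,-0.4,0,0],[-1,0.7,-0.4,0,0],[-1,0.7,-0.4,0,0],[-1,0.55,-0.26,0,0],[-1,0.3,-0.14,0,0],[-1,0.15,-0.08,0,0],[-1,0,0,0,0],[-1,0,0,0,0]]}'
python3 -m handwheel '{"deltas": [[-1,0,0,0.3,0],[-1,0,0,0.5,0],[-1,0,0,0.6,0],[-1,0,0,0.6,0],[-1,0,0,0.3,0],[-1,0,0,0.15,0],[-1,0,0,0.08,0],[-1,0,0,0,0],[0.2,0,0,0,0],[0.2,0,0,0,0],[0.2,0,0,0,0],[0.2,0,0,-0.2,0],[0.2,0,0,-0.6,0],[0.2,0,0,-0.7,0],[0.2,0,0,0,0]]}'
```

```text
clock: 13.1
tcp_pos: [0.4678, 0.3298, 0.3646]
orientation: [0.0, 0.707, 0.707, -0.0]
wrist_force: [-0.7, -0.2, -4.6]
finger_gap: 0.028
grip_force: 59.9
clock: 14.98
tcp_pos: [0.4685, 0.3309, 0.3265]
orientation: [0.001, 0.707, 0.707, 0.003]
wrist_force: [-0.2, 0.3, -1.1]
finger_gap: 0.0512
grip_force: 0.0
```

```bash
python3 -m handwheel '{"deltas": [[0.2,-0.4,0.1,0,0],[0.2,-0.8,0.3,0,0],[0.2,-0.9,0.3,0,0],[0.2,-0.9,0.3,0,0],[0.2,-0.9,0.3,0,0],[0.2,-0.9,0.3,0,0],[0.2,-0.9,0.3,0,0],[0.2,-0.9,0.3,0,0],[0.2,-0.9,0.3,0,0],[0.2,-0.9,0.3,0,0],[0.2,-0.8,0.3,0,0],[0.2,-0.58,0.19,0,0],[0.2,0,0,0,0],[0.2,0,0,0,0]]}'
python3 - <<'E'
from h import *
s=status.get_state(); print(s['tcp_pos'])
for n,z in [('scene',.22),('side',.22)]:
    c=optics.read_camera(n); save(c,n+'4.png'); P=cloud(c)
    h=cv2.cvtColor(c['frame'],cv2.COLOR_RGB2HSV).astype(int);H,Sa=h[...,0],h[...,1]
    m=((H<8)|(H>172))&(Sa>120)&(abs(P[...,2]-.22)<.015)&(abs(P[...,1]+.06)<.03)
    ys,xs=np.nonzero(m)
    if len(xs): print(n,len(xs),plane(c,[[(xs.min()+xs.max())/2,(ys.min()+ys.max())/2]],z),np.median(P[m],axis=0))
a=cv2.resize(c['frame'][60:240,200:420],None,fx=2,fy=2)
w=cv2.imread('pics/scene4.png')[80:300,60:380,::-1]; w=cv2.resize(w,None,fx=360/220,fy=360/220)
w=w[:, :360]
cv2.imwrite('pics/c4.png',np.hstack([a,w])[:,:,::-1])
E
```

```text
clock: 16.73
tcp_pos: [0.5985, -0.0605, 0.3231]
orientation: [-0.001, 0.707, 0.707, -0.0]
wrist_force: [0.7, 0.3, -0.1]
finger_gap: 0.0511
grip_force: 0.0
[ 0.59853873 -0.0605337   0.32311493]
scene 110 [[ 0.60226902 -0.06577461  0.22      ]] [ 0.5934193  -0.05941552  0.22489633]
side 86 [[ 0.60681298 -0.06662471  0.22      ]] [ 0.59014922 -0.06414399  0.22624836]
```

View pics/c4.png

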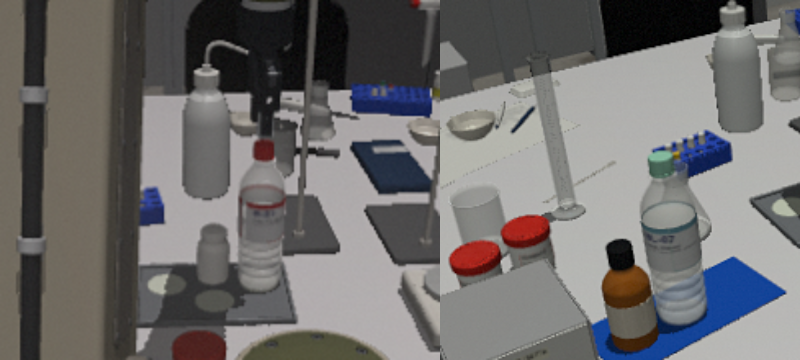

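Amber and mint stand on the mat (right crop, 628,310 and 675,270). The gripper is above the red cap (263,150), with a small correction to make.

```bash
python3 -m handwheel '{"deltas": [[0.2,-0.11,0.07,0.3,0],[0.2,0,0,0.5,0],[0.2,0,0,0.4,0],[0.2,0,0,0.22,0],[0.2,0,0,0,0],[-1,0,0,0,0],[-1,0,0,0,0],[-1,0,0,0,0],[-1,0,0,0,0],[-1,0,0,0,0],[-1,0,0,0,0]]}' 60
python3 -m handwheel '{"deltas": [[-1,0,0,-0.2,0],[-1,0,0,-0.4,0],[-1,0,0,-0.6,0],[-1,0,0,-0.6,0],[-1,0,0,-0.5,0],[-1,0,0,-0.2,0],[-1,0,0,0,0]]}'
```

```text
clock: 18.2
tcp_pos: [0.602, -0.0653, 0.2676]
orientation: [0.001, 0.707, 0.707, 0.0]
wrist_force: [-1.8, -0.6, 4.9]
finger_gap: 0.0278
grip_force: 60.0
clock: 19.08
tcp_pos: [0.6021, -0.0653, 0.3671]
orientation: [0.0, 0.707, 0.707, 0.0]
wrist_force: [-0.1, -0.1, -5.2]
finger_gap: 0.0279
grip_force: 59.9
```

```bash
python3 -m handwheel '{"deltas": [[-1,0.2,-0.08,0,0],[-1,0.4,-0.16,0,0],[-1,0.6,-0.24,0,0],[-1,0.7,-0.28,0,0],[-1,0.7,-0.28,0,0],[-1,0.7,-0.28,0,0],[-1,0.7,-0.28,0,0],[-1,0.7,-0.28,0,0],[-1,0.7,-0.28,0,0],[-1,0.7,-0.28,0,0],[-1,0.7,-0.28,0,0],[-1,0.6,-0.22,0,0],[-1,0.31,-0.1,0,0],[-1,0.2,-0.06,0,0],[-1,0,0,0,0],[-1,0,0,0,0]]}'
python3 -m handwheel '{"deltas": [[-1,0,0,0.3,0],[-1,0,0,0.5,0],[-1,0,0,0.6,0],[-1,0,0,0.6,0],[-1,0,0,0.3,0],[-1,0,0,0.15,0],[-1,0,0,0.08,0],[-1,0,0,0,0],[0.2,0,0,0,0],[0.2,0,0,0,0],[0.2,0,0,0,0],[0.2,0,0,-0.2,0],[0.2,0,0,-0.6,0],[0.2,0,0,-0.7,0],[0.2,0,0,0,0]]}'
```

```text
clock: 21.08
tcp_pos: [0.4781, 0.2507, 0.3666]
orientation: [0.0, 0.707, 0.707, -0.0]
wrist_force: [0.5, -0.1, -4.4]
finger_gap: 0.028
grip_force: 59.7
clock: 22.95
tcp_pos: [0.4789, 0.2516, 0.3283]
orientation: [0.001, 0.707, 0.707, 0.002]
wrist_force: [0.4, -0.1, -0.0]
finger_gap: 0.0515
grip_force: 0.0
```

```bash
python3 -m handwheel '{"deltas": [[1,-0.4,0.2,0,0],[1,-0.8,0.5,0,0],[1,-0.8,0.5,0,0],[1,-0.8,0.5,0,0],[1,-0.8,0.5,0,0],[1,-0.8,0.5,0,0],[1,-0.8,0.5,0,0],[1,-0.6,0.3,0,0],[1,-0.38,0.1,0,0],[1,0,0,0,0],[1,0,0,0,0]]}'
cat > ww.py <<'E'
from h import *
c=optics.read_camera('wrist'); save(c,'wrist5.png'); P=cloud(c)
m=(abs(P[...,2]-.089)<.004)&(abs(P[...,0]-.62)<.06)&(abs(P[...,1])<.05)
ys,xs=np.nonzero(m); w=plane(c,np.c_[xs,ys],.089)[:,:2].astype(np.float32); print(m.sum(),cv2.minEnclosingCircle(w),w.mean(0))
d=optics.read_camera('scene'); save(d,'scene5.png'); Q=cloud(d)
mm=np.hstack([c['frame'],cv2.resize(d['frame'][100:350,60:360],(480,400))])
cv2.imwrite('pics/c5.png',cv2.resize(mm,(798,285))[:,:,::-1])
E
python3 ww.py
```

```text
clock: 24.32
tcp_pos: [0.6213, 0.0045, 0.3254]
orientation: [-0.0, 0.707, 0.707, -0.0]
wrist_force: [0.5, -0.3, -0.4]
finger_gap: 0.0854
grip_force: 0.0
1116 ((0.6223974823951721, 0.0022692910861223936), 0.019512871280312538) [0.62244225 0.00259049]
```

View pics/c5.png

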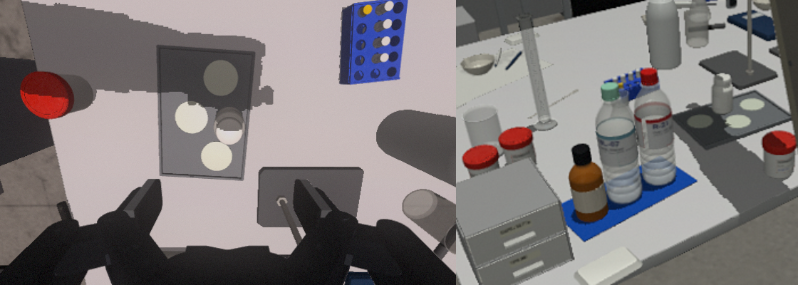

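The three bottles stand in a row on the mat (right half, 585,190 / 618,160 / 652,140). The white cap at (229,130) measures 39 mm in diameter, as it should.

```bash
python3 -m handwheel '{"deltas": [[1,-0.05,0.03,0.4,0],[1,0,0,0.8,0],[1,0,0,0.8,0],[1,0,0,0.8,0],[1,0,0,0.8,0],[1,0,0,0.8,0],[1,0,0,0.6,0],[1,0,0,0.4,0],[1,0,0,0.23,0],[1,0,0,0,0],[-1,0,0,0,0],[-1,0,0,0,0],[-1,0,0,0,0],[-1,0,0,0,0],[-1,0,0,0,0]]}' 30
python3 -m handwheel '{"deltas": [[-1,0,0,-0.2,0],[-1,0,0,-0.6,0],[-1,0,0,-0.8,0],[-1,0,0,-0.8,0],[-1,0,0,-0.6,0],[-1,0,0,0,0]]}'
```

```text
clock: 26.3
tcp_pos: [0.6237, 0.0019, 0.1015]
orientation: [0.001, 0.707, 0.707, 0.001]
wrist_force: [-1.3, -0.1, 5.5]
finger_gap: 0.0476
grip_force: 31.4
clock: 27.05
tcp_pos: [0.6242, 0.0018, 0.2226]
orientation: [0.002, 0.707, 0.707, 0.001]
wrist_force: [0.1, 0.2, -1.2]
finger_gap: 0.0477
grip_force: 31.2
```

```bash
python3 -m handwheel '{"deltas": [[-1,0,-0.3,0,0],[-1,-0.2,-0.6,0,0],[-1,-0.4,-0.6,0,0],[-1,-0.6,-0.6,0,0],[-1,-0.7,-0.5,0,0],[-1,-0.8,-0.3,0,0],[-1,-0.8,-0.12,0,0],[-1,-0.8,0,0,0],[-1,-0.8,0,0,0],[-1,-0.8,0,0,0],[-1,-0.8,0,0,0],[-1,-0.8,0,0,0],[-1,-0.6,0,0,0],[-1,-0.4,0,0,0],[-1,-0.19,0,0,0],[-1,0,0,0,0],[-1,0,0,0,0]]}'
python3 - <<'E'
from h import *
for n in ['side','wrist','scene']:
    c=optics.read_camera(n); save(c,n+'6.png'); P=cloud(c)
    m=(abs(P[...,2]-.045)<.005)&(abs(P[...,0]-.503)<.07)&(abs(P[...,1]+.345)<.07)
    if m.sum()<50: print(n,m.sum()); continue
    ys,xs=np.nonzero(m); w=plane(c,np.c_[xs,ys],.045)[:,:2].astype(np.float32); print(n,m.sum(),cv2.minEnclosingCircle(w),cv2.minAreaRect(w))
a=cv2.imread('pics/side6.png')[100:260,330:530]; b=cv2.imread('pics/wrist6.png')
cv2.imwrite('pics/c6.png',np.hstack([cv2.resize(a,(375,300)),cv2.resize(b,(425,300))]))
E
```

```text
clock: 29.18
tcp_pos: [0.5023, -0.3448, 0.2204]
orientation: [-0.0, 0.707, 0.707, 0.0]
wrist_force: [-0.4, 0.4, -0.6]
finger_gap: 0.0475
grip_force: 31.2
side 536 ((0.5043007135391235, -0.3451373875141144), 0.0536704957485199) ((0.502932608127594, -0.345813125371933), (0.10205534845590591, 0.10308972746133804), 83.93342590332031)
wrist 7950 ((0.5078357458114624, -0.34559711813926697), 0.0521559976041317) ((0.5089832544326782, -0.33622390031814575), (0.0838700532913208, 0.1035759299993515), 82.86799621582031)
scene 126 ((0.4904235005378723, -0.35928991436958313), 0.046579767018556595) ((0.48107582330703735, -0.36787736415863037), (0.028286930173635483, 0.09291516989469528), 42.57269287109375)
```

View pics/c6.png

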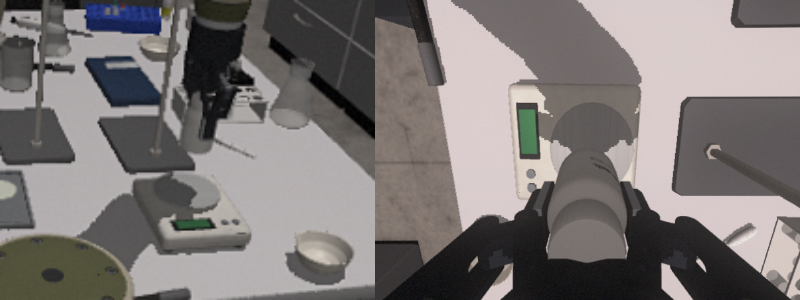

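The white bottle hangs over the balance. The wrist view puts the pan centre at x≈0.507 and the side view at 0.503, so I shift by 3.5 mm.

```bash
python3 -m handwheel '{"deltas": [[-1,0,0.09,0.3,0],[-1,0,0,0.5,0],[-1,0,0,0.5,0],[-1,0,0,0.3,0],[-1,0,0,0.2,0],[-1,0,0,0.1,0],[-1,0,0,0.04,0],[-1,0,0,0,0]]}'
python3 -m handwheel '{"deltas": [[0.9,0,0,0,0],[0.9,0,0,0,0],[0.9,0,0,0,0],[0.9,0,0,0,0],[0.9,0,0,-0.3,0],[0.9,0,0,-0.7,0],[0.9,0,0,-1,0],[0.9,0,0,-1,0],[0.9,0,0,-1,0],[0.9,0,0,-1,0],[0.9,0,0,-0.7,0],[0.9,0,0,0,0]]}'
python3 - <<'E'
from h import *
for n in ['wrist','side']:
    c=optics.read_camera(n); save(c,n+'7.png'); P=cloud(c)
    near=(abs(P[...,0]-.506)<.07)&(abs(P[...,1]+.345)<.07)
    for z,nm in [(.045,'pan'),(.129,'cap')]:
        m=near&(abs(P[...,2]-z)<.004)
        if m.sum()<30: print(n,nm,m.sum()); continue
        ys,xs=np.nonzero(m); w=plane(c,np.c_[xs,ys],z)[:,:2].astype(np.float32); print(n,nm,m.sum(),cv2.minEnclosingCircle(w))
a=cv2.imread('pics/side7.png')[100:260,330:530]; b=cv2.imread('pics/wrist7.png')
cv2.imwrite('pics/c7.png',np.hstack([cv2.resize(a,(375,300)),cv2.resize(b,(425,300))]))
E
```

```text
clock: 30.32
tcp_pos: [0.5061, -0.3458, 0.1432]
orientation: [0.0, 0.707, 0.707, 0.0]
wrist_force: [0.3, -0.3, -1.4]
finger_gap: 0.0475
grip_force: 31.2
clock: 31.82
tcp_pos: [0.5064, -0.3461, 0.3744]
orientation: [0.003, 0.707, 0.707, 0.0]
wrist_force: [-0.3, 0.0, 0.5]
finger_gap: 0.0814
grip_force: 0.0
wrist pan 3221 ((0.5071854591369629, -0.34577223658561707), 0.05181758850812912)
wrist cap 1066 ((0.5050622820854187, -0.3453451693058014), 0.019536079838871956)
side pan 343 ((0.5042964816093445, -0.34516239166259766), 0.053680773824453354)
side cap 74 ((0.5007961988449097, -0.3422676622867584), 0.021153341978788376)
```

View pics/c7.png

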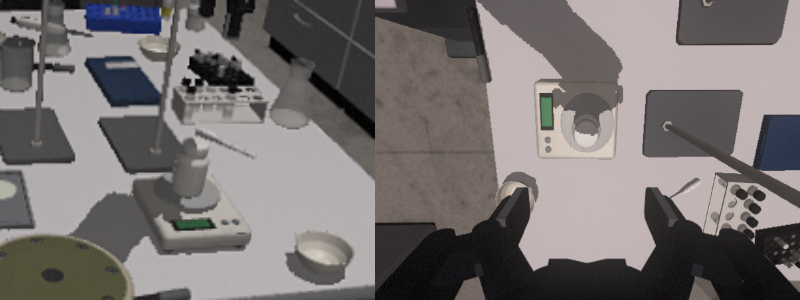

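The white bottle stands upright at the pan's middle, about 2 mm off centre. I now return the red bottle.

```bash
python3 -m handwheel '{"deltas": [[0.2,0.3,0,0,0],[0.2,0.7,0,0,0],[0.2,0.9,0,0,0],[0.2,0.9,0,0,0],[0.2,0.9,0,0,0],[0.2,0.9,0,0,0],[0.2,0.9,0,0,0],[0.2,0.9,0,0,0],[0.2,0.9,-0.1,0,0],[0.2,0.9,-0.1,0,0],[0.2,0.9,-0.1,0,0],[0.2,0.9,-0.1,0,0],[0.2,0.9,-0.1,0,0],[0.2,0.9,-0.1,0,0],[0.2,0.9,-0.1,0,0],[0.2,0.9,0,0,0],[0.2,0.8,0,0,0],[0.2,0.54,0,0,0],[0.2,0,0,0,0],[0.2,0,0,0,0]]}'
```

```text
clock: 34.42
tcp_pos: [0.4771, 0.2517, 0.37]
orientation: [-0.0, 0.707, 0.707, -0.001]
wrist_force: [0.6, 0.0, 0.2]
finger_gap: 0.0513
grip_force: 0.0
```

```bash
python3 -m handwheel '{"deltas": [[0.2,-0.02,0.03,0.4,0],[0.2,0,0,0.8,0],[0.2,0,0,0.7,0],[0.2,0,0,0.5,0],[0.2,0,0,0.2,0],[0.2,0,0,0,0],[-1,0,0,0,0],[-1,0,0,0,0],[-1,0,0,0,0],[-1,0,0,0,0],[-1,0,0,0,0],[-1,0,0,0,0]]}' 60
python3 -m handwheel '{"deltas": [[-1,0,0,-0.2,0],[-1,0,0,-0.4,0],[-1,0,0,-0.6,0],[-1,0,0,-0.6,0],[-1,0,0,-0.5,0],[-1,0,0,-0.2,0],[-1,0,0,0,0]]}'
```

```text
clock: 35.92
tcp_pos: [0.4791, 0.2514, 0.2679]
orientation: [0.0, 0.707, 0.707, 0.001]
wrist_force: [-2.3, -0.9, 5.7]
finger_gap: 0.0277
grip_force: 59.1
clock: 36.8
tcp_pos: [0.4792, 0.2512, 0.3666]
orientation: [0.0, 0.707, 0.707, 0.0]
wrist_force: [-0.8, 0.1, -4.6]
finger_gap: 0.0277
grip_force: 59.8
```

```bash
python3 -m handwheel '{"deltas": [[-1,-0.2,0.07,0,0],[-1,-0.4,0.16,0,0],[-1,-0.6,0.24,0,0],[-1,-0.7,0.28,0,0],[-1,-0.7,0.28,0,0],[-1,-0.7,0.28,0,0],[-1,-0.7,0.28,0,0],[-1,-0.7,0.28,0,0],[-1,-0.7,0.28,0,0],[-1,-0.7,0.28,0,0],[-1,-0.7,0.28,0,0],[-1,-0.6,0.22,0,0],[-1,-0.31,0.09,0,0],[-1,-0.2,0.05,0,0],[-1,0,0,0,0],[-1,0,0,0,0],[-1,0,0,0,0]]}'
```

```text
clock: 38.92
tcp_pos: [0.6017, -0.0644, 0.3669]
orientation: [0.0, 0.707, 0.708, 0.0]
wrist_force: [-0.5, 0.2, -4.9]
finger_gap: 0.0281
grip_force: 59.7
```

```bash
python3 -m handwheel '{"deltas": [[-1,-0.01,0,0.3,0],[-1,0,0,0.5,0],[-1,0,0,0.6,0],[-1,0,0,0.5,0],[-1,0,0,0.3,0],[-1,0,0,0.15,0],[-1,0,0,0.07,0],[-1,0,0,0,0]]}'
python3 -m handwheel '{"deltas": [[0.2,0,0,0,0],[0.2,0,0,0,0],[0.2,0,0,0,0],[0.2,0,0,-0.2,0],[0.2,0,0,-0.6,0],[0.2,0,0,-0.7,0],[0.2,0,0,0,0]]}'
python3 -m handwheel '{"deltas": [[0.2,0.4,-0.1,0,0],[0.2,0.8,-0.3,0,0],[0.2,0.9,-0.3,0,0],[0.2,0.9,-0.3,0,0],[0.2,0.9,-0.3,0,0],[0.2,0.9,-0.3,0,0],[0.2,0.9,-0.3,0,0],[0.2,0.9,-0.3,0,0],[0.2,0.9,-0.3,0,0],[0.2,0.9,-0.3,0,0],[0.2,0.8,-0.3,0,0],[0.2,0.6,-0.21,0,0],[0.2,0,0,0,0],[0.2,0,0,0,0]]}'
```

```text
clock: 39.92
tcp_pos: [0.6021, -0.0657, 0.2705]
orientation: [0.001, 0.707, 0.707, 0.0]
wrist_force: [0.3, -0.3, -4.1]
finger_gap: 0.028
grip_force: 59.9
clock: 40.8
tcp_pos: [0.6029, -0.0659, 0.333]
orientation: [0.002, 0.707, 0.707, 0.001]
wrist_force: [0.3, -0.3, 0.0]
finger_gap: 0.0512
grip_force: 0.0
clock: 42.55
tcp_pos: [0.4687, 0.3263, 0.3291]
orientation: [-0.0, 0.707, 0.707, -0.001]
wrist_force: [1.4, -0.2, -0.8]
finger_gap: 0.0514
grip_force: 0.0
```

```bash
python3 -m handwheel '{"deltas": [[0.2,0.09,0,0.3,0],[0.2,0,0,0.5,0],[0.2,0,0,0.5,0],[0.2,0,0,0.3,0],[0.2,0,0,0,0],[-1,0,0,0,0],[-1,0,0,0,0],[-1,0,0,0,0],[-1,0,0,0,0],[-1,0,0,0,0],[-1,0,0,0,0]]}' 60
python3 -m handwheel '{"deltas": [[-1,0,0,-0.2,0],[-1,0,0,-0.4,0],[-1,0,0,-0.6,0],[-1,0,0,-0.6,0],[-1,0,0,-0.5,0],[-1,0,0,-0.2,0],[-1,0,0,0,0]]}'
python3 - <<'E'
from h import *
c=optics.read_camera('side'); save(c,'side8.png'); P=cloud(c)
h=cv2.cvtColor(c['frame'],cv2.COLOR_RGB2HSV).astype(int);H,Sa=h[...,0],h[...,1]
m=((H<8)|(H>172))&(Sa>120)&(abs(P[...,2]-.22)<.015)&(abs(P[...,1]+.06)<.03)
ys,xs=np.nonzero(m); print('red uv',xs.min(),xs.max(),ys.min(),ys.max(),plane(c,[[(xs.min()+xs.max())/2,(ys.min()+ys.max())/2]],.22))
E
```

```text
clock: 43.92
tcp_pos: [0.4695, 0.3302, 0.2667]
orientation: [0.0, 0.707, 0.707, 0.001]
wrist_force: [-1.3, -0.2, 5.7]
finger_gap: 0.0278
grip_force: 59.8
clock: 44.8
tcp_pos: [0.4697, 0.3301, 0.3663]
orientation: [0.0, 0.707, 0.707, 0.0]
wrist_force: [0.1, -0.3, -5.7]
finger_gap: 0.028
grip_force: 59.8
red uv 327 336 129 139 [[ 0.61028232 -0.06720749  0.22      ]]
```

```bash
python3 -m handwheel '{"deltas": [[-1,-0.2,0.1,0,0],[-1,-0.4,0.22,0,0],[-1,-0.6,0.34,0,0],[-1,-0.7,0.4,0,0],[-1,-0.7,0.4,0,0],[-1,-0.7,0.4,0,0],[-1,-0.7,0.4,0,0],[-1,-0.7,0.4,0,0],[-1,-0.7,0.4,0,0],[-1,-0.55,0.24,0,0],[-1,-0.34,0.13,0,0],[-1,-0.1,0.07,0,0],[-1,0,0,0,0],[-1,0,0,0,0],[-1,0,0,0,0]]}'
```

```text
clock: 46.72
tcp_pos: [0.6092, 0.0752, 0.3661]
orientation: [0.0, 0.707, 0.708, 0.0]
wrist_force: [-0.4, -1.1, -5.3]
finger_gap: 0.0281
grip_force: 59.7
```

```bash
python3 -m handwheel '{"deltas": [[-1,-0.01,0,0.3,0],[-1,0,0,0.5,0],[-1,0,0,0.6,0],[-1,0,0,0.5,0],[-1,0,0,0.3,0],[-1,0,0,0.15,0],[-1,0,0,0.06,0],[-1,0,0,0,0]]}'
python3 -m handwheel '{"deltas": [[0.2,0,0,0,0],[0.2,0,0,0,0],[0.2,0,0,0,0],[0.2,0,0,-0.2,0],[0.2,0,0,-0.6,0],[0.2,0,0,-0.7,0],[0.2,0,0,0,0]]}'
python3 -m handwheel '{"deltas": [[0.4,0.4,-0.2,0,0],[0.4,0.8,-0.4,0,0],[0.4,0.8,-0.4,0,0],[0.4,0.8,-0.4,0,0],[0.4,0.8,-0.4,0,0],[0.4,0.8,-0.4,0,0],[0.4,0.8,-0.4,0,0],[0.4,0.8,-0.4,0,0],[0.4,0.8,-0.4,0,0],[0.4,0.8,-0.3,0,0],[0.4,0.62,-0.1,0,0],[0.4,0,0,0,0],[0.4,0,0,0,0]]}'
```

```text
clock: 47.72
tcp_pos: [0.6097, 0.074, 0.27]
orientation: [0.0, 0.707, 0.707, 0.0]
wrist_force: [-0.2, -0.0, -5.3]
finger_gap: 0.0279
grip_force: 59.7
clock: 48.6
tcp_pos: [0.6105, 0.074, 0.3327]
orientation: [0.002, 0.707, 0.707, 0.002]
wrist_force: [-0.1, -0.8, -0.2]
finger_gap: 0.0511
grip_force: 0.0
clock: 50.22
tcp_pos: [0.4566, 0.4026, 0.3286]
orientation: [-0.0, 0.707, 0.707, -0.001]
wrist_force: [-0.3, -0.8, 0.3]
finger_gap: 0.06
grip_force: 0.0
```

```bash
python3 -m handwheel '{"deltas": [[0.4,-0.01,0.02,0.4,0],[0.4,0,0,0.7,0],[0.4,0,0,0.7,0],[0.4,0,0,0.7,0],[0.4,0,0,0.6,0],[0.4,0,0,0.35,0],[0.4,0,0,0.13,0],[0.4,0,0,0,0],[-1,0,0,0,0],[-1,0,0,0,0],[-1,0,0,0,0],[-1,0,0,0,0],[-1,0,0,0,0],[-1,0,0,0,0]]}' 40
python3 -m handwheel '{"deltas": [[-1,0,0,-0.2,0],[-1,0,0,-0.4,0],[-1,0,0,-0.5,0],[-1,0,0,-0.4,0],[-1,0,0,0,0]]}'
python3 -m handwheel '{"deltas": [[-1,-0.3,0,0,0],[-1,-0.5,0,0,0],[-1,-0.7,0,0,0],[-1,-0.8,0,0,0],[-1,-0.8,0,0,0],[-1,-0.8,0,0,0],[-1,-0.8,0,0,0],[-1,-0.8,0,0,0],[-1,-0.8,0,0,0],[-1,-0.8,0,0,0],[-1,-0.8,0,0,0],[-1,-0.7,0,0,0],[-1,-0.6,0,0,0],[-1,-0.4,0,0,0],[-1,-0.2,0,0,0],[-1,0,0,0,0],[-1,0,0,0,0]]}'
```

```text
clock: 51.98
tcp_pos: [0.4586, 0.4028, 0.1874]
orientation: [0.0, 0.707, 0.707, 0.001]
wrist_force: [-0.9, -0.2, 5.8]
finger_gap: 0.0299
grip_force: 39.8
clock: 52.6
tcp_pos: [0.459, 0.4029, 0.2482]
orientation: [0.0, 0.707, 0.707, 0.002]
wrist_force: [0.3, 0.5, -3.8]
finger_gap: 0.0296
grip_force: 40.1
clock: 54.72
tcp_pos: [0.4581, 0.0109, 0.2463]
orientation: [-0.0, 0.707, 0.707, 0.0]
wrist_force: [-0.3, 1.0, -3.4]
finger_gap: 0.0301
grip_force: 40.0
```

```bash
python3 -m handwheel '{"deltas": [[-1,-0.03,0.2,0,0],[-1,0,0.4,0,0],[-1,0,0.6,0,0],[-1,0,0.6,0,0],[-1,0,0.4,0,0],[-1,0,0.27,0,0],[-1,0,0,0,0],[-1,0,0,0,0],[-1,0,0,0.3,0],[-1,0,0,0.5,0],[-1,0,0,0.35,0],[-1,0,0,0.18,0],[-1,0,0,0.07,0],[-1,0,0,0,0]]}'
```

```text
clock: 56.48
tcp_pos: [0.5572, 0.0092, 0.1905]
orientation: [0.0, 0.707, 0.707, 0.0]
wrist_force: [-0.4, 0.4, -2.7]
finger_gap: 0.0295
grip_force: 40.1
```

```bash
python3 -m handwheel '{"deltas": [[-1,0,0,0.03,0],[-1,0,0,0,0],[0.4,0,0,0,0],[0.4,0,0,0,0],[0.4,0,0,0,0],[0.4,0,0,-0.2,0],[0.4,0,0,-0.6,0],[0.4,0,0,-0.9,0],[0.4,0,0,-0.9,0],[0.4,0,0,-0.9,0],[0.4,0,0,-0.6,0],[0.4,0,0,0,0],[0.4,0,0,0,0],[0.4,0,0,0,0]]}'
sed -i 's/^S=.*/S=optics.read_camera("scene"); D=optics.read_camera("side")/' m.py; sed -i "s/^c=optics.*//" m.py; python3 m.py | grep -v mat
python3 - <<'E'
from h import *
import cv2
c=optics.read_camera('side'); cv2.imwrite('pics/fin.png',cv2.resize(c['frame'][100:260,230:500],None,fx=2.9,fy=2.9)[:,:,::-1])
E
```

```text
clock: 58.22
tcp_pos: [0.5565, 0.0092, 0.3517]
orientation: [-0.001, 0.707, 0.707, -0.001]
wrist_force: [-0.1, 0.2, 0.4]
finger_gap: 0.06
grip_force: 0.0
scene mint 125 uv 264 274 121 132 [[0.594, 0.066, 0.214], [0.6, 0.08, 0.226], [0.618, 0.09, 0.232]]
  axis [[0.6133 0.0738 0.22  ]] zplane 0.22
scene red 119 uv 313 324 109 120 [[0.586, -0.076, 0.212], [0.594, -0.06, 0.225], [0.613, -0.051, 0.232]]
  axis [[ 0.6059 -0.0669  0.22  ]] zplane 0.22
scene amber 165 uv 300 312 155 169 [[0.543, -0.033, 0.096], [0.549, 0.013, 0.132], [0.591, 0.022, 0.143]]
  axis [[0.5564 0.009  0.1295]] zplane 0.1295
  rect ((0.4679473340511322, 0.33065950870513916), (0.11993050575256348, 0.24850276112556458), 7.267567157745361)
side mint 73 uv 277 285 131 140 [[0.593, 0.064, 0.215], [0.598, 0.075, 0.226], [0.617, 0.086, 0.233]]
  axis [[0.6139 0.0742 0.22  ]] zplane 0.22
side red 92 uv 327 336 129 139 [[0.585, -0.076, 0.215], [0.59, -0.065, 0.229], [0.607, -0.054, 0.235]]
  axis [[ 0.6103 -0.0672  0.22  ]] zplane 0.22
side amber 117 uv 303 312 167 179 [[0.539, -0.005, 0.118], [0.545, 0.007, 0.135], [0.559, 0.02, 0.144]]
  axis [[0.5551 0.0066 0.1295]] zplane 0.1295
  rect ((0.4588201344013214, 0.40565207600593567), (0.11891248822212219, 0.09183347970247269), 7.471698760986328)
side pan 357 uv 412 447 192 211 [[0.459, -0.391, 0.042], [0.489, -0.335, 0.045], [0.537, -0.302, 0.048]]
  pan ((0.5036369562149048, -0.345725417137146), 0.05344860628247261) [ 0.4925794  -0.34159344] ((0.5001195073127747, -0.3437262177467346), (0.1016320288181305, 0.09694606065750122), 66.1657943725586)
```

View pics/fin.png

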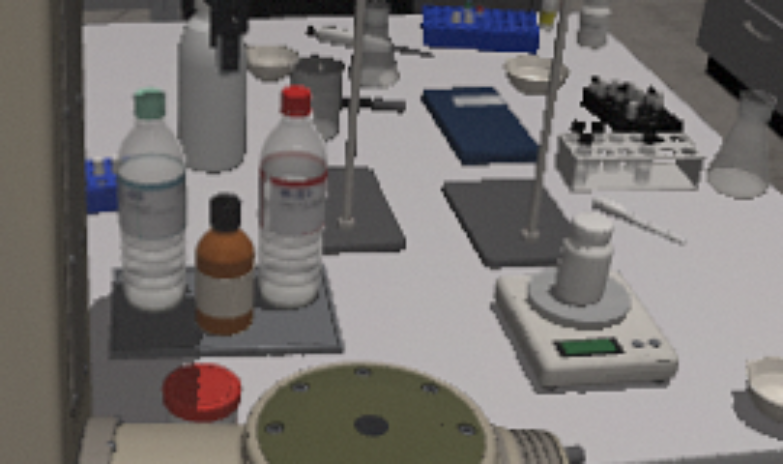

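All three caps are within about 1–2 mm of their starting positions (150,105 / 297,100 / 225,212), the white bottle is on the pan (585,255), and the arm is clear.

```bash
python3 -c "
from workcell import hand_in
print(hand_in())"
```

```text
the job is handed in; nothing more can be done
None
```

The job is handed in at about 58 s of the 144 s allowed (no verdict came back): the white bottle stands about 2 mm from the pan's centre, and the mint, red and amber bottles are back within about 2 mm of their starting places by the camera check.

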